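# Lay the cut slab glass on its pattern outlines

## Robot

A 6-joint arm with a two-finger parallel gripper is mounted at the origin on the work surface. World frame = base frame: x ahead of the robot, y to its left, z up, the work surface at z = 0. Lengths are in m, angles in degrees, forces in N, time in s.
With the tool pointing down it reaches from about 0.325 to 0.775 m from the base axis. Payload 9.3 kg.
Tool frame: the origin (TCP) lies between the finger pads; the fingertips stand 14 mm ahead of it and the grasp point (between the pads) lies 5 mm behind it; z points along the fingers, y is the line along which they close (so a half turn about z gives the same grasp; the last joint's range is limited). The gripper opens to 85 mm and grips with 20 to 120 N. Pads are 22 mm wide; open, the fingers measure 114 mm over their backs; the gripper's body (76 mm by 85 mm) begins 54 mm behind the grasp point. The pads swing forward as they close: fully open they stand 13 mm farther back than shut.
Start: joints at [59.782, 14.817, 1.232, 76.415, 0, 81.257], TCP at [0.201, 0.512, 0.245] pointing down, gripper open.
Joint ranges: [-174.27, 174.27], [-52.1, 104.24], [-59.71, 78.15], [-110.17, 111.67], [-87.03, 83.33], [-180, 180]. Speed limits (degrees/s): [127.2, 127.2, 159.86, 180, 180, 180].

## Interface

Orientations are given as [roll, pitch, yaw] about the fixed x, y, z axes, in that order (R = Rz(yaw) Ry(pitch) Rx(roll)).
In Python, from bench import env gives the robot as it stands.
- The arm moves only by the shell command python3 -m pendant 'ROWS' [FORCE]. ROWS is JSON, a list of rows, each a list of 7 numbers: the opening, from 0 (shut) to 1 (fully open), then the shift along the tool's x, y, z in m, then the turn, a rotation vector about the tool's x, y, z in degrees. In form: [[hand, x, y, z, rx, ry, rz], ...]. A call has 1 to 12 rows; each row is the pose to reach, as a shift and turn from the pose commanded when the call began, along the tool's axes at that moment; what a row does not reach only later rows make up. A row lasts 1/10 s, in which the tool goes at most 50 mm and 8.59 degrees, less where a joint would pass 70% of its speed; a pose out of reach is approached as far as the arm can. A call with a gripper value outside its range is refused whole. The fingers move at their own pace and stop on an object; FORCE is the grip in N (left out, the last holds). Time passes only in rows, so rows that repeat a pose let the fingers close. It gives the time, the measured TCP pose, the force, the opening and the grip force at its end, in the units of the state.
- env.sense(): the state, without advancing time (a new reading comes with each control period).
- env.grab_frame(name): name is "scene" or "top"; returns a dict with "frame" (420x560x3 uint8, red, green, blue), "fx", "fy", "cx", "cy" (pixels), "R" (3x3) and "t" (3): a world point X has camera coordinates R X + t. Camera axes: x right, y down, z forward; pixel columns grow to the right and rows downward; lengths in m; the calibration is good to about 2 mm. A picture is of the moment at which its call begins. There is no depth.
- env.sign_off(): hands the job in; it is judged then, once.
The state is a dict: "clock": time; "joint_positions": joint angles; "dq": joint speeds; "effort": joint torques, N m; "eef_pos": TCP position; "eef_rot": TCP orientation; "wrist_force": force on the tool from outside, world axes, zero at the start; "torque": the same for the moment, N m; "width": opening from 0.0 (shut) to 1.0 (fully open); "gripper_force": force on a finger pad.
Only numpy, scipy, OpenCV 4.12 (cv2) and the standard library are available. Lean on these libraries where they do the work, as an engineer would, in place of code of your own. Each camera call takes 0.05 s, during which the arm holds its last target. There are 200 camera calls.

## Task

Lay each of the four cut pieces of coloured slab glass (red disc, blue oblong, amber pointed piece, green pill shape) flat on the white pattern card whose black outline has its shape, centred and turned so that it fills the outline. The glass chips, so set each piece down gently rather than dropping it. Leave the violet square offcut and the mug where they are.

Things in the scene. Friction and masses are not known exactly. Their poses are not given: they have to be found in the camera images.
- round_glass: Red round disc of slab glass, 56 mm in diameter, about 0.14 kg. Loose on the bench, flat, 22 mm thick (z 0 to 22 mm in its own frame); origin at the centre of its underside, z up. Its yaw does not matter.
- oblong_glass: Blue oblong bar of slab glass, 84 mm long (its x) and 30 mm wide (its y), square ends, about 0.14 kg. Loose on the bench, flat, 22 mm thick (z 0 to 22 mm in its own frame); origin at the centre of its underside, z up.  A half turn makes no difference.
- pointed_glass: Amber long hexagon of slab glass: 84 mm from point to point (its x), 44 mm wide (its y); the two parallel long sides are 40 mm long (x from -20 to 20 mm), each end a 90 degree point; about 0.15 kg. Loose on the bench, flat, 22 mm thick (z 0 to 22 mm in its own frame); origin at the centre of its underside, z up.  A half turn makes no difference.
- pill_glass: Green pill-shaped piece of slab glass with fully round ends: 76 mm long (its x), 46 mm wide (its y); the parallel sides are 30 mm long (x from -15 to 15 mm); about 0.17 kg. Loose on the bench, flat, 22 mm thick (z 0 to 22 mm in its own frame); origin at the centre of its underside, z up.  A half turn makes no difference.
- round_card: Fixed white paper card 100 x 68 x 2 mm flat on the bench, with a black outline centred on it, 3 mm larger all round than its glass. Origin at the centre of its underside (glass laid on it has its own origin 2 mm above), x along the 100 mm side, z up. Outline: a circle 62 mm in diameter, for the red round glass.
- oblong_card: Fixed white paper card 100 x 68 x 2 mm flat on the bench, with a black outline centred on it, 3 mm larger all round than its glass. Origin at the centre of its underside (glass laid on it has its own origin 2 mm above), x along the 100 mm side, z up. Outline: a 90 x 36 mm oblong, long side along x, for the blue oblong glass. A half turn makes no difference.
- pointed_card: Fixed white paper card 100 x 68 x 2 mm flat on the bench, with a black outline centred on it, 3 mm larger all round than its glass. Origin at the centre of its underside (glass laid on it has its own origin 2 mm above), x along the 100 mm side, z up. Outline: a long hexagon pointed at both ends, points along x, for the amber pointed glass. A half turn makes no difference.
- pill_card: Fixed white paper card 100 x 68 x 2 mm flat on the bench, with a black outline centred on it, 3 mm larger all round than its glass. Origin at the centre of its underside (glass laid on it has its own origin 2 mm above), x along the 100 mm side, z up. Outline: a pill shape with round ends, long side along x, for the green pill-shaped glass. A half turn makes no difference.
- offcut: Violet square offcut of slab glass, 46 x 46 x 22 mm, loose; no outline fits it; leave it where it lies. Origin at the centre of its underside. Also loose among the work: copper foil roll 64 mm across, 8 high; brass weight 44 across, 40 high; grey rubbing stone 75 x 28 x 16. At the start all of these, glass and cards lie at least 110 mm apart, centre to centre.
- mug: Blue ceramic mug standing beyond the work, 80 mm across, 92 mm high, with a side handle, loose; leave it standing. Origin at the centre of its underside, handle towards its y.
There are look-alikes about, which are no part of the job. Of the things shaped like the pill_glass, the green one is meant.

How it is judged:
By the outcome, as a careful person would: the job done as asked, in the order asked, and still so for the second after the job is handed in, with the robot touching nothing.
It also fails if it takes over 109 s, if anything falls off the work surface, if the arm or the gripper's body presses on something with over 40 N, if the wrist force passes 120 N, or if a joint passes its speed limit or range.

## Working session

There is one attempt and no reset: what is moved stays moved. The work goes in short steps, Python scripts to look and compute and a shell command to move; the robot and the scene stay as the last step left them, time stands still between calls to the robot, and variables do not carry over. Pictures are saved under pics/ and viewed, at most 14 in all, crops included, and the job is handed in when it is done.

```bash
mkdir -p pics; ls; python3 - <<'E'
from bench import env
import cv2,pickle
d={}
for n in("top","scene"):
    f=env.grab_frame(n);d[n]=f;cv2.imwrite(f"pics/{n}0.png",f["frame"][:,:,::-1]);print(n,f["fx"],f["fy"],f["cx"],f["cy"],f["R"],f["t"])
pickle.dump(d,open("f0.pkl","wb"));print(env.sense())
E
```

```text
pics
top 432.21790823882066 432.21790823882066 282.39149151143346 211.95933107391073 [[ 0.00835161 -0.99988916 -0.01232534]
 [-0.99572103 -0.00718113 -0.09213065]
 [ 0.09203193  0.01304204 -0.99567064]] [-0.0072825   0.63917363  1.16615042]
scene 530.7570654739955 530.7570654739955 283.39166004098774 213.65580585530688 [[ 0.70003447  0.71410576  0.00217022]
 [ 0.57500455 -0.56186686 -0.59470614]
 [-0.4234637   0.41756268 -0.80394023]] [-0.44791085 -0.33488073  1.77214835]
{'clock': 0.1, 'joint_positions': array([5.97822522e+01, 1.48472073e+01, 1.19353983e+00, 7.64152535e+01,
       1.21460913e-03, 8.12557025e+01]), 'dq': array([ 0.01036193, -0.05180081,  0.10503516, -0.05535807, -0.01229909,
        0.03536212]), 'effort': array([ 6.02471555e-03, -5.56691551e+01,  3.45070553e+01,  1.16095357e-02,
       -1.65474580e-04,  1.95218962e-05]), 'eef_pos': array([0.20122559, 0.5116136 , 0.24472583]), 'eef_rot': array([-1.79932065e+02, -1.16782041e-02,  1.58526542e+02]), 'wrist_force': array([0.16020372, 0.81549265, 0.33449775]), 'torque': array([0.02028428, 0.00613264, 0.0597771 ]), 'gripper_force': 0.0, 'width': 1.0041255638010438}
```

View pics/top0.png

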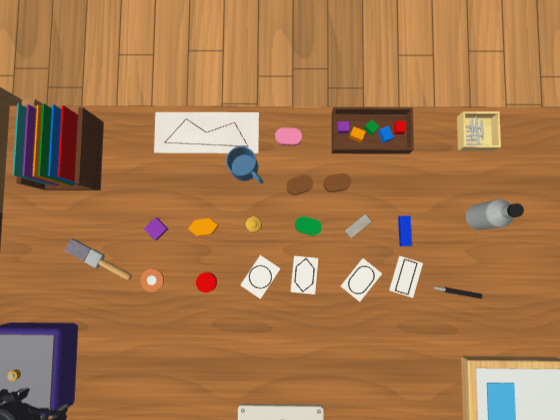

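View pics/scene0.png

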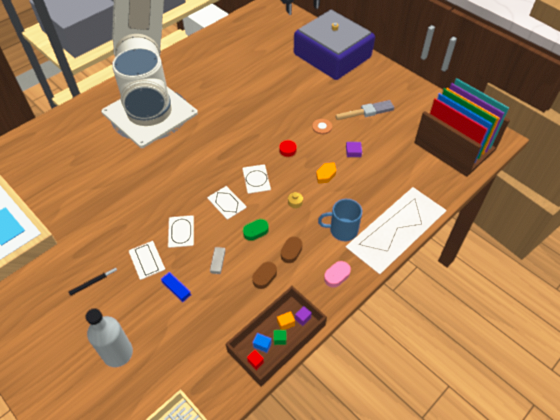

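Look-alikes: of pill shape, green (308,226), pink (288,136), brown (299,185) and (337,182), so I choose green at (308,226). For red, the disc is at (206,282) against a tray cube at (400,127). For blue, the bar is at (405,231) against a tray cube at (386,134), the mug and the bottle. For amber, the hexagon is at (203,227) against the brass weight at (253,224) and a tray cube at (357,134). The violet offcut is at (155,229), to be left alone.

```bash
cat > h.py <<'E'
import numpy as np,cv2
def cast(f,uv,z):
    uv=np.atleast_2d(uv).astype(float);R,t=np.array(f["R"]),np.array(f["t"])
    d=np.c_[(uv[:,0]-f["cx"])/f["fx"],(uv[:,1]-f["cy"])/f["fy"],np.ones(len(uv))]@R
    c=-R.T@t; return (c+d*((z-c[2])/d[:,2])[:,None])[:,:2]
def proj(f,X):
    p=f["R"]@np.array(X)+f["t"];return f["fx"]*p[0]/p[2]+f["cx"],f["fy"]*p[1]/p[2]+f["cy"]
def mask(f,k):
    h,s,v=cv2.split(cv2.cvtColor(np.ascontiguousarray(f["frame"]),cv2.COLOR_RGB2HSV))
    return {"red":((h<4)|(h>176))&(s>190)&(v>70),"blue":(h>110)&(h<130)&(s>190)&(v>60),"amber":(h>14)&(h<24)&(s>220)&(v>130),
     "green":(h>55)&(h<85)&(s>150)&(v>50),"violet":(h>130)&(h<150)&(s>100),"card":(s<40)&(v>190)}[k].astype(np.uint8)
def find(f,k,z,amin=60):
    """blobs: pixel, world centroid, minAreaRect size mm, long-axis yaw"""
    out=[]
    for c in cv2.findContours(mask(f,k),cv2.RETR_EXTERNAL,cv2.CHAIN_APPROX_NONE)[0]:
        if cv2.contourArea(c)<amin: continue
        P=cast(f,c[:,0],z)*1000; M=cv2.moments(P.astype(np.float32).reshape(-1,1,2))
        g=np.array([M["m10"],M["m01"]])/M["m00"]
        r=cv2.minAreaRect(P.astype(np.float32)); b=cv2.boxPoints(r); e=[b[1]-b[0],b[2]-b[1]];e=max(e,key=np.linalg.norm)
        yp=np.degrees(.5*np.arctan2(2*M["mu11"],M["mu20"]-M["mu02"]))
        out.append((c[:,0].mean(0).round(0),g.round(1),sorted(np.round(r[1],0)),round(np.degrees(np.arctan2(e[1],e[0]))%180,1),round(yp%180,1)))
    return [o for o in out if 250<o[1][0]<800 and abs(o[1][1])<600]
E
python3 - <<'E'
import pickle,cv2;from h import *
d=pickle.load(open("f0.pkl","rb"))
for k in("red","blue","amber","green","violet","card"):
  for n in d:
    for o in find(d[n],k,.002 if k=="card" else .011): print(k,n,*o)
a=[]
for n in d:
    p=cv2.cvtColor(d[n]["frame"],cv2.COLOR_RGB2BGR); r=p[200:310,130:430] if n=="top" else p[130:310,110:380]
    a.append(cv2.resize(r,(780,int(780*r.shape[0]/r.shape[1])),interpolation=2)[:,:])
cv2.imwrite("pics/crop0.png",a[0])
E
```

```text
red top [206. 282.] [444.6 209.2] [np.float64(49.0), np.float64(53.0)] 90.5 101.4
red scene [287. 148.] [442.  211.7] [np.float64(47.0), np.float64(60.0)] 135.7 134.8
blue top [405. 231.] [ 591.  -343.2] [np.float64(32.0), np.float64(81.0)] 2.3 1.6
blue scene [175. 286.] [ 588.3 -340.3] [np.float64(29.0), np.float64(88.0)] 2.9 1.5
amber top [203. 227.] [598.1 221.4] [np.float64(60.0), np.float64(63.0)] 53.9 96.7
amber scene [326. 172.] [594.4 224.3] [np.float64(58.0), np.float64(82.0)] 133.5 109.1
green top [308. 225.] [603.3 -73.3] [np.float64(44.0), np.float64(75.0)] 76.4 77.5
green scene [255. 229.] [600.  -70.3] [np.float64(53.0), np.float64(76.0)] 77.1 84.2
violet top [155. 228.] [591.7 354.9] [np.float64(46.0), np.float64(47.0)] 136.1 49.8
violet scene [354. 149.] [589.5 356.8] [np.float64(47.0), np.float64(60.0)] 135.7 130.6
card top [415. 279.] [ 456.3 -372.3] [np.float64(16.0), np.float64(97.0)] 162.1 162.7
card top [406. 276.] [ 464.6 -346.9] [np.float64(31.0), np.float64(86.0)] 162.6 162.4
card top [361. 280.] [ 454.9 -221.9] [np.float64(67.0), np.float64(99.0)] 141.3 141.6
card top [396. 274.] [ 472.2 -321. ] [np.float64(14.0), np.float64(97.0)] 162.2 162.6
card top [304. 274.] [466.8 -63.8] [np.float64(67.0), np.float64(99.0)] 174.6 174.8
card top [260. 277.] [461.   59.1] [np.float64(66.0), np.float64(99.0)] 146.8 146.3
card scene [112. 324.] [ 558.1 -516.1] [np.float64(23.0), np.float64(52.0)] 168.6 177.4
card scene [217. 259.] [ 593.6 -202.6] [np.float64(26.0), np.float64(71.0)] 128.7 132.4
card scene [146. 259.] [ 463.3 -344.5] [np.float64(67.0), np.float64(100.0)] 162.7 162.2
card scene [181. 231.] [ 452.2 -219.7] [np.float64(65.0), np.float64(100.0)] 141.4 141.9
card scene [226. 202.] [465.  -61.8] [np.float64(68.0), np.float64(100.0)] 174.1 175.0
card scene [256. 178.] [458.4  61.6] [np.float64(67.0), np.float64(100.0)] 147.3 147.0
```

View pics/crop0.png

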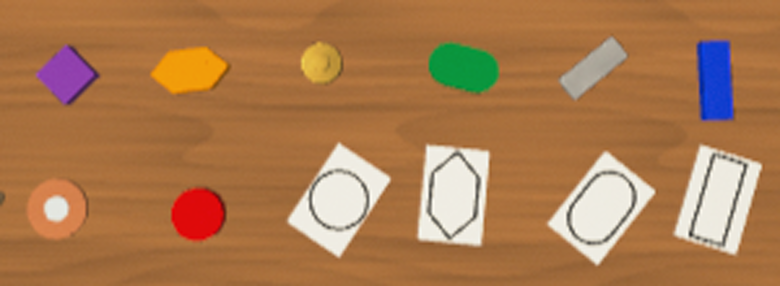

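The crop confirms the choices: the red disc, blue bar, amber hexagon and green pill are the slab pieces. The cards, in crop pixels, are circle (338,200), hexagon (455,195), pill (602,207) and oblong (717,200). The two views differ by a constant offset of about (2.5,-2.5) mm, so I use their mean.

```bash
cat >> h.py <<'E'
from scipy.spatial.transform import Rotation as Ro
def to(x,y,z,yaw,s=None):
    """tool-frame shift (m) and turn (deg) from the present pose to a tool-down pose; mm in, yaw mod 180"""
    from bench import env
    s=s or env.sense(); R0=Ro.from_euler("xyz",s["eef_rot"],degrees=True)
    best=min((Ro.from_euler("xyz",[180,0,yaw+k],degrees=True) for k in(0,180)),key=lambda r:(R0.inv()*r).magnitude())
    print("to",[round(v,4) for v in R0.inv().apply(np.array([x,y,z])/1000-s["eef_pos"])],np.degrees((R0.inv()*best).as_rotvec()).round(2),"j6",s["joint_positions"][5].round(1))
E
python3 - <<'E'
import pickle;from h import *
d=pickle.load(open("f0.pkl","rb"));f=d["top"]
v=f["frame"].max(2)
for k,u in(("blue",(405,231)),("amber",(203,227)),("green",(308,225))):
    m=mask(f,k);m[:200]=0;m[260:]=0; med=np.median(v[m>0]); m&=(v>.88*med).astype(np.uint8)
    c=max(cv2.findContours(m,0,1)[0],key=cv2.contourArea);P=(cast(f,c[:,0],.022)*1000).astype(np.float32)
    M=cv2.moments(P.reshape(-1,1,2)); print(k,med,(M["m10"]/M["m00"],M["m01"]/M["m00"]),np.degrees(.5*np.arctan2(2*M["mu11"],M["mu20"]-M["mu02"]))%180,cv2.minAreaRect(P)[1:])
to(443.3,210.5,110,158.5)
E
```

```text
blue 207.0 (590.9440475630917, -341.83896777208986) 1.6477840598876512 ((80.30850982666016, 28.020959854125977), 2.278257369995117)
amber 241.0 (597.9795263570211, 220.14606262086426) 98.18994040860314 ((44.65456771850586, 78.65139770507812), 7.570207118988037)
green 149.0 (602.7792627975865, -72.86545042613017) 77.33270816412016 ((73.88429260253906, 43.16728973388672), 76.32046508789062)
to [np.float64(-0.3355), np.float64(-0.1914), np.float64(0.1349)] [-0.07 -0.01  0.03] j6 81.3
```

```bash
python3 -m pendant '[[1,-0.3355,-0.1914,0.135,0,0,0],[1,-0.3355,-0.1914,0.135,0,0,0],[1,-0.3355,-0.1914,0.135,0,0,0],[1,-0.3355,-0.1914,0.135,0,0,0],[1,-0.3355,-0.1914,0.135,0,0,0],[1,-0.3355,-0.1914,0.135,0,0,0],[1,-0.3355,-0.1914,0.135,0,0,0],[1,-0.3355,-0.1914,0.135,0,0,0],[1,-0.3355,-0.1914,0.135,0,0,0],[1,-0.3355,-0.1914,0.135,0,0,0],[1,-0.3355,-0.1914,0.135,0,0,0],[1,-0.3355,-0.1914,0.135,0,0,0]]' 40
python3 - <<'E'
from h import *;from bench import env
to(443.3,210.5,16,158.5)
f=env.grab_frame("top");p=f["frame"][230:330,150:290,::-1];cv2.imwrite("pics/a1.png",cv2.resize(p,None,fx=5,fy=5))
E
```

```text
clock: 1.3
eef_pos: [0.4428, 0.212, 0.1108]
eef_rot: [180.0, 0.0, 158.6]
wrist_force: [-0.7, -0.4, 0.3]
width: 1.002
gripper_force: 0.0
to [np.float64(-0.001), np.float64(-0.0013), np.float64(0.0948)] [0.03 0.02 0.12] j6 37.2
```

View pics/a1.png

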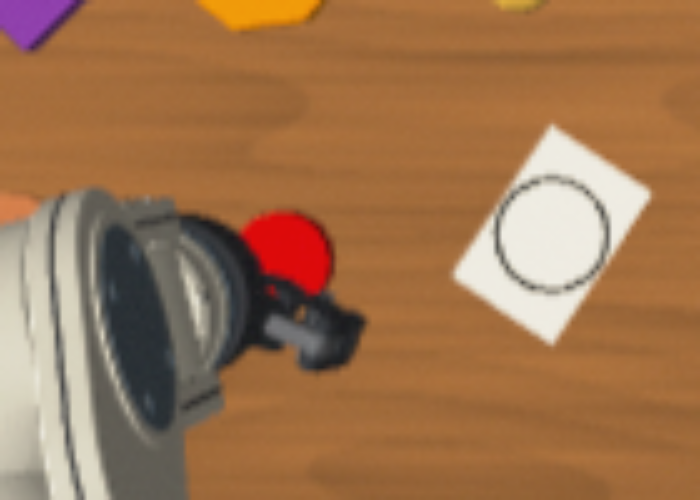

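The close view shows one finger at about crop (330,340) and the disc at (285,250). That offset fits a finger at 0.11 m height with parallax.

```bash
python3 -m pendant '[[1,-0.001,-0.0013,0.04,0,0,0],[1,-0.001,-0.0013,0.07,0,0,0],[1,-0.001,-0.0013,0.085,0,0,0],[1,-0.001,-0.0013,0.0945,0,0,0],[1,-0.001,-0.0013,0.0945,0,0,0],[0.5,-0.001,-0.0013,0.0945,0,0,0],[0.5,-0.001,-0.0013,0.0945,0,0,0],[0.5,-0.001,-0.0013,0.0945,0,0,0],[0.5,-0.001,-0.0013,0.0945,0,0,0],[0.5,-0.001,-0.0013,0.0945,0,0,0]]' 40; python3 -c "
from h import *
to(459.7,60.3,60,158.5)"
```

```text
clock: 2.35
eef_pos: [0.4445, 0.2096, 0.017]
eef_rot: [179.9, 0.1, 158.5]
wrist_force: [-2.1, 1.4, 5.1]
width: 0.64
gripper_force: 41.1
to [np.float64(-0.0689), np.float64(-0.1333), np.float64(-0.0431)] [0.09 0.08 0.03] j6 36.9
```

```bash
python3 -m pendant '[[0.5,0,0,-0.045,0,0,0],[0.5,-0.01,-0.03,-0.045,0,0,0],[0.5,-0.069,-0.1333,-0.045,0,0,0],[0.5,-0.069,-0.1333,-0.045,0,0,0],[0.5,-0.069,-0.1333,-0.045,0,0,0],[0.5,-0.069,-0.1333,-0.045,0,0,0],[0.5,-0.069,-0.1333,-0.03,0,0,0],[0.5,-0.069,-0.1333,-0.016,0,0,0],[0.5,-0.069,-0.1333,-0.008,0,0,0],[0.5,-0.069,-0.1333,-0.004,0,0,0],[0.5,-0.069,-0.1333,-0.004,0,0,0]]'; python3 -c "
from h import *
to(459.7,60.3,19,158.5)"
```

```text
clock: 3.45
eef_pos: [0.4593, 0.0605, 0.0197]
eef_rot: [-180.0, -0.0, 158.6]
wrist_force: [0.5, -0.0, -1.6]
width: 0.636
gripper_force: 44.0
to [np.float64(-0.0005), np.float64(0.0), np.float64(0.0007)] [-0.   -0.02  0.06] j6 18.5
```

```bash
python3 -m pendant '[[0.5,0,0,0.0004,0,0,0],[0.5,0,0,0.0008,0,0,0],[0.5,0,0,0.0008,0,0,0]]'; 
```

```text
clock: 3.75
eef_pos: [0.4596, 0.06, 0.0193]
eef_rot: [180.0, 0.0, 158.5]
wrist_force: [-0.8, -0.0, -2.1]
width: 0.635
gripper_force: 44.0
```

```bash
python3 -m pendant '[[0.5,0,0,0.0004,0,0,0],[0.5,0,0,0.0008,0,0,0],[0.5,0,0,0.0008,0,0,0]]'; 
```

```text
clock: 4.05
eef_pos: [0.4595, 0.06, 0.019]
eef_rot: [180.0, 0.1, 158.5]
wrist_force: [-2.4, 0.4, 10.4]
width: 0.638
gripper_force: 45.3
```

```bash
python3 -m pendant '[[0.9,0,0,0,0,0,0],[0.9,0,0,0,0,0,0],[0.9,0,0,0,0,0,0],[0.9,0,0,-0.02,0,0,0],[0.9,0,0,-0.06,0,0,0],[0.9,0,0,-0.09,0,0,0],[0.9,0,0,-0.09,0,0,0]]'; python3 -c "
from h import *
to(589.7,-341.8,110,2)"
```

```text
clock: 4.75
eef_pos: [0.4614, 0.0599, 0.1117]
eef_rot: [179.9, 0.3, 158.5]
wrist_force: [0.5, 0.2, -0.1]
width: 0.898
gripper_force: 0.0
to [np.float64(-0.2664), np.float64(-0.3269), np.float64(0.0026)] [  0.04   0.36 -23.47] j6 18.5
```

```bash
python3 -m pendant '[[0.8,-0.267,-0.327,0.0025,0,0,-23.4],[0.8,-0.267,-0.327,0.0025,0,0,-23.4],[0.8,-0.267,-0.327,0.0025,0,0,-23.4],[0.8,-0.267,-0.327,0.0025,0,0,-23.4],[0.8,-0.267,-0.327,0.0025,0,0,-23.4],[0.8,-0.267,-0.327,0.0025,0,0,-23.4],[0.8,-0.267,-0.327,0.0025,0,0,-23.4],[0.8,-0.267,-0.327,0.0025,0,0,-23.4],[0.8,-0.267,-0.327,0.0025,0,0,-23.4],[0.8,-0.267,-0.327,0.0025,0,0,-23.4],[0.8,-0.267,-0.327,0.0025,0,0,-23.4]]'; python3 - <<'E'
from h import *
from bench import env
to(589.7,-341.8,16,2)
for n in("top","scene"):
    f=env.grab_frame(n)
    for k in("red","card"):
        for o in find(f,k,.002 if k=="card" else .013): 
            if 0<o[1][1]<120: print(n,k,*o)
    if n=="top": cv2.imwrite("pics/b1.png",cv2.resize(f["frame"][240:320,210:310,::-1],None,fx=6,fy=6))
E
```

```text
clock: 5.85
eef_pos: [0.5876, -0.3425, 0.1038]
eef_rot: [179.9, -0.1, -178.1]
wrist_force: [0.1, 1.4, 0.1]
width: 0.794
gripper_force: 0.0
to [np.float64(-0.0023), np.float64(0.0005), np.float64(0.0878)] [ 0.1  -0.1  -0.15] j6 -39.2
top red [259. 277.] [458.9  61.2] [np.float64(52.0), np.float64(53.0)] 90.5 142.8
top card [253. 286.] [429.7  79.5] [np.float64(38.0), np.float64(66.0)] 56.6 57.7
top card [267. 266.] [491.4  38.8] [np.float64(36.0), np.float64(66.0)] 56.6 56.7
scene red [256. 176.] [457.9  62.8] [np.float64(48.0), np.float64(60.0)] 136.8 141.9
scene card [258. 187.] [489.   42.2] [np.float64(41.0), np.float64(67.0)] 56.3 57.6
```

View pics/b1.png

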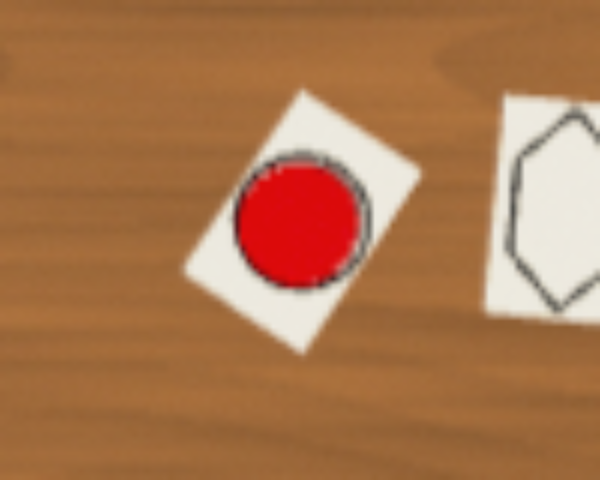

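Red lies inside its outline, about 2 mm off towards the upper-left of the image (disc (300,222) against ring (303,220) in the crop). I'll refine it later. Next is blue.

```bash
python3 -m pendant '[[0.8,-0.0023,0.0005,0.04,0,0,-0.15],[0.8,-0.0023,0.0005,0.045,0,0,-0.15],[0.8,-0.0023,0.0005,0.045,0,0,-0.15],[0.8,-0.0023,0.0005,0.045,0,0,-0.15]]'; python3 -c "
from h import *
to(589.7,-341.8,16,2)"
```

```text
clock: 6.35
eef_pos: [0.5908, -0.3411, 0.062]
eef_rot: [-180.0, 0.0, -177.9]
wrist_force: [-0.4, -0.4, 0.1]
width: 0.801
gripper_force: 0.0
to [np.float64(0.0011), np.float64(-0.0006), np.float64(0.046)] [-0.04  0.04  0.11] j6 -39.2
```

```bash
python3 -m pendant '[[0.8,0.0011,-0.0006,0.025,0,0,0],[0.8,0.0011,-0.0006,0.04,0,0,0],[0.8,0.0011,-0.0006,0.046,0,0,0],[0.8,0.0011,-0.0006,0.046,0,0,0],[0.25,0.0011,-0.0006,0.046,0,0,0],[0.25,0.0011,-0.0006,0.046,0,0,0],[0.25,0.0011,-0.0006,0.046,0,0,0],[0.25,0.0011,-0.0006,0.046,0,0,0],[0.25,0.0011,-0.0006,0.046,0,0,0],[0.25,0.0011,-0.0006,0.046,0,0,0]]'; python3 -c "
from h import *
to(464.6,-345.7,60,162.4)"
```

```text
clock: 7.35
eef_pos: [0.5898, -0.3424, 0.0159]
eef_rot: [-179.9, 0.1, -177.9]
wrist_force: [-0.6, 0.5, 6.5]
width: 0.339
gripper_force: 41.0
to [np.float64(0.1252), np.float64(0.0012), np.float64(-0.0443)] [-0.05  0.09 19.67] j6 -39.3
```

```bash
python3 -m pendant '[[0.25,0,0,-0.045,0,0,0],[0.25,0.04,0,-0.045,0,0,8],[0.25,0.08,0.001,-0.045,0,0,16],[0.25,0.1252,0.0012,-0.045,0,0,19.7],[0.25,0.1252,0.0012,-0.045,0,0,19.7],[0.25,0.1252,0.0012,-0.03,0,0,19.7],[0.25,0.1252,0.0012,-0.02,0,0,19.7],[0.25,0.1252,0.0012,-0.01,0,0,19.7],[0.25,0.1252,0.0012,-0.006,0,0,19.7],[0.25,0.1252,0.0012,-0.006,0,0,19.7],[0.25,0.1252,0.0012,-0.006,0,0,19.7]]'; python3 -c "
from h import *
to(464.6,-345.7,18,162.4)"
```

```text
clock: 8.45
eef_pos: [0.4644, -0.3455, 0.0207]
eef_rot: [180.0, -0.0, 162.4]
wrist_force: [0.1, 0.5, -0.2]
width: 0.343
gripper_force: 40.3
to [np.float64(-0.0002), np.float64(-0.0002), np.float64(0.0027)] [ 0. -0. -0.] j6 -27.3
```

```bash
python3 -m pendant '[[0.25,0,0,0.0005,0,0,0],[0.25,0,0,0.001,0,0,0],[0.25,0,0,0.0015,0,0,0],[0.25,0,0,0.002,0,0,0],[0.25,0,0,0.002,0,0,0]]'; 
```

```text
clock: 8.95
eef_pos: [0.4641, -0.3454, 0.0187]
eef_rot: [-180.0, -0.0, 162.4]
wrist_force: [0.5, -0.3, -1.1]
width: 0.342
gripper_force: 40.3
```

```bash
python3 -m pendant '[[0.25,0,0,0.0004,0,0,0],[0.25,0,0,0.0008,0,0,0],[0.25,0,0,0.0008,0,0,0]]'; 
```

```text
clock: 9.25
eef_pos: [0.4641, -0.3455, 0.0179]
eef_rot: [-180.0, 0.0, 162.4]
wrist_force: [0.5, 0.5, -0.3]
width: 0.342
gripper_force: 40.3
```

```bash
python3 -m pendant '[[0.25,0,0,0.0004,0,0,0],[0.25,0,0,0.0008,0,0,0],[0.25,0,0,0.0008,0,0,0]]'; 
```

```text
clock: 9.55
eef_pos: [0.4642, -0.3455, 0.0178]
eef_rot: [-180.0, 0.0, 162.4]
wrist_force: [-2.5, 1.9, 7.7]
width: 0.339
gripper_force: 41.4
```

```bash
python3 -m pendant '[[0.7,0,0,0,0,0,0],[0.7,0,0,0,0,0,0],[0.7,0,0,0,0,0,0],[0.7,0,0,0,0,0,0],[0.8,0,0,-0.02,0,0,0],[0.8,0,0,-0.06,0,0,0],[0.8,0,0,-0.1,0,0,0],[0.8,0,0,-0.1,0,0,0]]'; python3 -c "
from h import *
to(596.7,222.5,110,98)"
```

```text
clock: 10.35
eef_pos: [0.466, -0.3472, 0.1223]
eef_rot: [-179.8, 0.4, 162.4]
wrist_force: [0.7, -0.4, -0.4]
width: 0.803
gripper_force: 0.0
to [np.float64(0.0479), np.float64(0.5826), np.float64(0.0097)] [4.000e-02 5.000e-01 6.438e+01] j6 -27.3
```

```bash
python3 -m pendant '[[0.8,0.048,0.582,0.008,0,0,64.4],[0.8,0.048,0.582,0.008,0,0,64.4],[0.8,0.048,0.582,0.008,0,0,64.4],[0.8,0.048,0.582,0.008,0,0,64.4],[0.8,0.048,0.582,0.008,0,0,64.4],[0.8,0.048,0.582,0.008,0,0,64.4],[0.8,0.048,0.582,0.008,0,0,64.4],[0.8,0.048,0.582,0.008,0,0,64.4],[0.8,0.048,0.582,0.008,0,0,64.4],[0.8,0.048,0.582,0.008,0,0,64.4],[0.8,0.048,0.582,0.008,0,0,64.4],[0.8,0.048,0.582,0.008,0,0,64.4]]';python3 -m pendant '[[0.8,0,0,0,0,0,0],[0.8,0,0,0,0,0,0],[0.8,0,0,0,0,0,0],[0.8,0,0,0,0,0,0]]'; python3 - <<'E'
from h import *
from bench import env
to(596.7,222.5,16,98)
for n in("top","scene"):
    f=env.grab_frame(n)
    for k in("blue",):
        for o in find(f,k,.013): 
            if o[1][0]<550: print(n,k,*o)
    if n=="top": cv2.imwrite("pics/c1.png",cv2.resize(f["frame"][240:320,350:450,::-1],None,fx=6,fy=6))
E
```

```text
clock: 11.55
eef_pos: [0.5911, 0.2103, 0.1087]
eef_rot: [-180.0, 0.0, 98.0]
wrist_force: [1.1, 0.1, -0.5]
width: 0.802
gripper_force: 0.0
clock: 11.95
eef_pos: [0.591, 0.2069, 0.1092]
eef_rot: [-180.0, 0.0, 97.9]
wrist_force: [0.4, 0.1, 0.5]
width: 0.801
gripper_force: 0.0
to [np.float64(0.0147), np.float64(0.0078), np.float64(0.0932)] [-0.02  0.01 -0.12] j6 93.7
top blue [407. 276.] [ 466.9 -346.3] [np.float64(31.0), np.float64(82.0)] 162.4 162.3
scene blue [146. 258.] [ 462.8 -342.3] [np.float64(27.0), np.float64(93.0)] 163.3 162.3
```

View pics/c1.png

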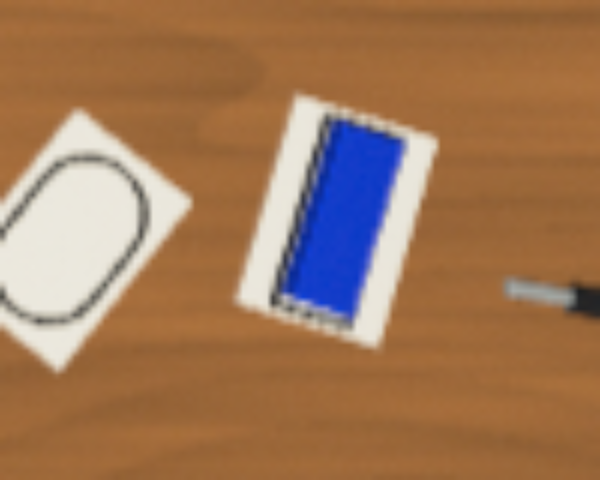

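Blue is inside its outline with the correct yaw, bar centre at crop (340,220). I'll measure it precisely at the end. Now amber.

```bash
python3 -m pendant '[[0.85,0.0147,0.0078,0.02,0,0,0],[0.85,0.0147,0.0078,0.04,0,0,0],[0.85,0.0147,0.0078,0.05,0,0,0],[0.85,0.0147,0.0078,0.05,0,0,0],[0.85,0.0147,0.0078,0.05,0,0,0],[0.85,0.0147,0.0078,0.05,0,0,0]]'; python3 -c "
from h import *
to(596.7,222.5,16,98)"
```

```text
clock: 12.65
eef_pos: [0.5974, 0.2236, 0.0604]
eef_rot: [179.9, -0.0, 97.9]
wrist_force: [-0.3, -0.2, -0.4]
width: 0.846
gripper_force: 0.0
to [np.float64(-0.001), np.float64(-0.0009), np.float64(0.0444)] [ 0.09 -0.01 -0.05] j6 95.0
```

```bash
python3 -m pendant '[[0.85,-0.001,-0.0007,0.025,0,0,0],[0.85,-0.001,-0.0007,0.04,0,0,0],[0.85,-0.001,-0.0007,0.0445,0,0,0],[0.85,-0.001,-0.0007,0.0445,0,0,0],[0.4,-0.001,-0.0007,0.0445,0,0,0],[0.4,-0.001,-0.0007,0.0445,0,0,0],[0.4,-0.001,-0.0007,0.0445,0,0,0],[0.4,-0.001,-0.0007,0.0445,0,0,0],[0.4,-0.001,-0.0007,0.0445,0,0,0],[0.4,-0.001,-0.0007,0.0445,0,0,0]]'; python3 -c "
from h import *
to(465.9,-62.8,80,174.7)"
```

```text
clock: 13.65
eef_pos: [0.5969, 0.2229, 0.0161]
eef_rot: [179.9, -0.0, 98.0]
wrist_force: [0.1, -0.3, 7.3]
width: 0.505
gripper_force: 41.8
to [np.float64(-0.2647), np.float64(-0.1693), np.float64(-0.0643)] [ 1.100e-01  7.000e-02 -7.672e+01] j6 95.0
```

```bash
python3 -m pendant '[[0.4,0,0,-0.045,0,0,0],[0.4,0,0,-0.065,0,0,0],[0.4,-0.2647,-0.1693,-0.065,0,0,-76.7],[0.4,-0.2647,-0.1693,-0.065,0,0,-76.7],[0.4,-0.2647,-0.1693,-0.065,0,0,-76.7],[0.4,-0.2647,-0.1693,-0.065,0,0,-76.7],[0.4,-0.2647,-0.1693,-0.065,0,0,-76.7],[0.4,-0.2647,-0.1693,-0.065,0,0,-76.7],[0.4,-0.2647,-0.1693,-0.065,0,0,-76.7],[0.4,-0.2647,-0.1693,-0.065,0,0,-76.7],[0.4,-0.2647,-0.1693,-0.065,0,0,-76.7],[0.4,-0.2647,-0.1693,-0.065,0,0,-76.7]]';python3 -m pendant '[[0.4,0,0,0.02,0,0,0],[0.4,0,0,0.04,0,0,0],[0.4,0,0,0.05,0,0,0],[0.4,0,0,0.05,0,0,0],[0.4,0,0,0.05,0,0,0]]'; python3 -c "
from h import *
to(465.9,-62.8,18,174.7)"
```

```text
clock: 14.85
eef_pos: [0.4652, -0.0634, 0.0801]
eef_rot: [-180.0, 0.0, 174.9]
wrist_force: [-0.8, 1.7, -1.7]
width: 0.504
gripper_force: 42.1
clock: 15.35
eef_pos: [0.4655, -0.063, 0.0302]
eef_rot: [-180.0, 0.0, 174.7]
wrist_force: [0.2, -0.1, -1.4]
width: 0.502
gripper_force: 42.1
to [np.float64(-0.0003), np.float64(0.0002), np.float64(0.0122)] [-0.    0.01 -0.02] j6 -12.6
```

```bash
python3 -m pendant '[[0.4,0,0.0002,0.005,0,0,0],[0.4,0,0.0002,0.009,0,0,0],[0.4,0,0.0002,0.0105,0,0,0],[0.4,0,0.0002,0.0111,0,0,0],[0.4,0,0.0002,0.0117,0,0,0],[0.4,0,0.0002,0.0117,0,0,0]]'
```

```text
clock: 15.95
eef_pos: [0.4654, -0.0627, 0.0181]
eef_rot: [-180.0, 0.0, 174.7]
wrist_force: [-0.8, 0.3, -1.6]
width: 0.504
gripper_force: 42.1
```

```bash
python3 -m pendant '[[0.4,0,0,0.0004,0,0,0],[0.4,0,0,0.0008,0,0,0],[0.4,0,0,0.0008,0,0,0]]'
```

```text
clock: 16.25
eef_pos: [0.4654, -0.0628, 0.018]
eef_rot: [-180.0, 0.0, 174.7]
wrist_force: [-3.7, 0.6, 8.2]
width: 0.505
gripper_force: 43.4
```

Contact. Release, lift and head for green.

```bash
python3 -m pendant '[[0.8,0,0,0,0,0,0],[0.8,0,0,0,0,0,0],[0.8,0,0,0,0,0,0],[0.8,0,0,0,0,0,0],[0.85,0,0,-0.02,0,0,0],[0.85,0,0,-0.06,0,0,0],[0.85,0,0,-0.09,0,0,0],[0.85,0,0,-0.09,0,0,0],[0.85,0,0,-0.09,0,0,0]]'; python3 -c "
from h import *
to(601.7,-71.8,60,77)"
```

```text
clock: 17.15
eef_pos: [0.4655, -0.0628, 0.1075]
eef_rot: [-180.0, 0.1, 174.7]
wrist_force: [0.2, -0.7, -0.6]
width: 0.85
gripper_force: 0.0
to [np.float64(-0.1363), np.float64(0.0037), np.float64(0.0477)] [-7.000e-02  5.000e-02 -8.232e+01] j6 -12.6
```

```bash
python3 -m pendant '[[0.85,-0.1363,0.0037,0.01,0,0,-82.3],[0.85,-0.1363,0.0037,0.01,0,0,-82.3],[0.85,-0.1363,0.0037,0.01,0,0,-82.3],[0.85,-0.1363,0.0037,0.01,0,0,-82.3],[0.85,-0.1363,0.0037,0.01,0,0,-82.3],[0.85,-0.1363,0.0037,0.01,0,0,-82.3],[0.85,-0.1363,0.0037,0.02,0,0,-82.3],[0.85,-0.1363,0.0037,0.03,0,0,-82.3],[0.85,-0.1363,0.0037,0.0477,0,0,-82.3],[0.85,-0.1363,0.0037,0.0477,0,0,-82.3],[0.85,-0.1363,0.0037,0.0477,0,0,-82.3],[0.85,-0.1363,0.0037,0.0477,0,0,-82.3]]';python3 -c "
from h import *
to(601.7,-71.8,16,77)"
```

```text
clock: 18.35
eef_pos: [0.601, -0.0716, 0.0586]
eef_rot: [179.9, 0.0, -103.2]
wrist_force: [0.1, -0.4, 0.4]
width: 0.848
gripper_force: 0.0
to [np.float64(0.0), np.float64(-0.0008), np.float64(0.0426)] [ 0.09  0.   -0.18] j6 -91.5
```

```bash
python3 -m pendant '[[0.85,0,-0.0005,0.02,0,0,0],[0.85,0,-0.0005,0.036,0,0,0],[0.85,0,-0.0005,0.043,0,0,0],[0.85,0,-0.0005,0.043,0,0,0],[0.4,0,-0.0005,0.043,0,0,0],[0.4,0,-0.0005,0.043,0,0,0],[0.4,0,-0.0005,0.043,0,0,0],[0.4,0,-0.0005,0.043,0,0,0],[0.4,0,-0.0005,0.043,0,0,0],[0.4,0,-0.0005,0.043,0,0,0]]'; python3 -c "
from h import *
to(453.5,-220.8,80,141.5)"
```

```text
clock: 19.35
eef_pos: [0.6024, -0.0719, 0.0176]
eef_rot: [-179.9, -0.0, -103.0]
wrist_force: [-1.0, -0.2, 6.7]
width: 0.525
gripper_force: 42.3
to [np.float64(0.1786), np.float64(0.1114), np.float64(-0.0626)] [-9.000e-02 -6.000e-02 -6.453e+01] j6 -91.7
```

```bash
python3 -m pendant '[[0.4,0,0,-0.045,0,0,0],[0.4,0,0,-0.063,0,0,0],[0.4,0.1786,0.1114,-0.063,0,0,-64.5],[0.4,0.1786,0.1114,-0.063,0,0,-64.5],[0.4,0.1786,0.1114,-0.063,0,0,-64.5],[0.4,0.1786,0.1114,-0.063,0,0,-64.5],[0.4,0.1786,0.1114,-0.063,0,0,-64.5],[0.4,0.1786,0.1114,-0.063,0,0,-64.5],[0.4,0.1786,0.1114,-0.063,0,0,-64.5],[0.4,0.1786,0.1114,-0.063,0,0,-64.5],[0.4,0.1786,0.1114,-0.063,0,0,-64.5]]';python3 -m pendant '[[0.4,0,0,0.02,0,0,0],[0.4,0,0,0.04,0,0,0],[0.4,0,0,0.05,0,0,0],[0.4,0,0,0.05,0,0,0],[0.4,0,0,0.05,0,0,0]]'; python3 -c "
from h import *
to(453.5,-220.8,19.6,141.5)"
```

```text
clock: 20.45
eef_pos: [0.4529, -0.2207, 0.0797]
eef_rot: [-180.0, 0.0, -38.5]
wrist_force: [0.1, 0.0, -2.7]
width: 0.527
gripper_force: 42.5
clock: 20.95
eef_pos: [0.4533, -0.2208, 0.03]
eef_rot: [-180.0, -0.0, -38.6]
wrist_force: [-0.2, 0.2, -2.7]
width: 0.527
gripper_force: 42.4
to [np.float64(0.0002), np.float64(-0.0001), np.float64(0.0104)] [-0.   -0.   -0.08] j6 -176.9
```

```bash
python3 -m pendant '[[0.4,0,0,0.005,0,0,0],[0.4,0,0,0.008,0,0,0],[0.4,0,0,0.0093,0,0,0],[0.4,0,0,0.0099,0,0,0],[0.4,0,0,0.0105,0,0,0],[0.4,0,0,0.0105,0,0,0]]'
```

```text
clock: 21.55
eef_pos: [0.4531, -0.2207, 0.0196]
eef_rot: [-180.0, -0.0, -38.5]
wrist_force: [-2.8, 1.3, 3.8]
width: 0.529
gripper_force: 43.2
```

```bash
python3 -m pendant '[[0.85,0,0,0,0,0,0],[0.85,0,0,0,0,0,0],[0.85,0,0,0,0,0,0],[0.85,0,0,0,0,0,0],[0.85,0,0,-0.02,0,0,0],[0.85,0,0,-0.06,0,0,0],[0.85,0,0,-0.09,0,0,0],[0.85,0,0,-0.09,0,0,0],[0.85,0,0,-0.09,0,0,0]]'; python3 -c "
from h import *
to(300,-470,180,-100)"
```

```text
clock: 22.45
eef_pos: [0.4533, -0.2208, 0.1094]
eef_rot: [-180.0, -0.1, -38.5]
wrist_force: [-0.5, -0.1, -0.4]
width: 0.855
gripper_force: 0.0
to [np.float64(0.0354), np.float64(0.2904), np.float64(-0.0706)] [-4.000e-02 -7.000e-02  6.148e+01] j6 -177.0
```

```bash
python3 -m pendant '[[0.85,0,0,-0.01,0,0,8],[0.85,0,0,-0.02,0,0,16],[0.85,0.0354,0.29,-0.07,0,0,60],[0.85,0.0354,0.29,-0.07,0,0,60],[0.85,0.0354,0.29,-0.07,0,0,60],[0.85,0.0354,0.29,-0.07,0,0,60],[0.85,0.0354,0.29,-0.07,0,0,60],[0.85,0.0354,0.29,-0.07,0,0,60],[0.85,0.0354,0.29,-0.07,0,0,60],[0.85,0.0354,0.29,-0.07,0,0,60],[0.85,0.0354,0.29,-0.07,0,0,60],[0.85,0.0354,0.29,-0.07,0,0,60]]'; cat > meas.py <<'E'
from h import *
from bench import env
import pickle
C={"red":[(461.0,59.1),(458.4,61.6)],"amber":[(466.8,-63.8),(465,-61.8)],"green":[(454.9,-221.9),(452.2,-219.7)],"blue":[(464.9,-346.9),(463.3,-344.5)]}
for i,n in enumerate(("top","scene")):
    f=env.grab_frame(n); v=f["frame"].max(2)
    for k in C:
        m=mask(f,k); u,w=map(int,proj(f,[*np.mean(C[k],0)/1000,.02])); q=np.zeros_like(m);q[w-30:w+30,u-30:u+30]=1;m*=q
        med=np.median(v[m>0]); r=[]
        for mm,z in((m,.013),(m&(v>.88*med).astype(np.uint8),.024)):
            c=max(cv2.findContours(mm,0,1)[0],key=cv2.contourArea);P=(cast(f,c[:,0],z)*1000).astype(np.float32)
            M=cv2.moments(P.reshape(-1,1,2)); g=np.array([M["m10"],M["m01"]])/M["m00"]
            r+=[(g-C[k][i]).round(1),round(np.degrees(.5*np.arctan2(2*M["mu11"],M["mu20"]-M["mu02"]))%180,1),np.sort(cv2.minAreaRect(P)[1]).round(0)]
        print(n,k,*r)
    cv2.imwrite(f"pics/m_{n}_{int(env.sense()['clock'])}.png",cv2.resize(f["frame"][240:315,220:430,::-1] if n=="top" else f["frame"][150:290,110:290,::-1],None,fx=3.8,fy=3.8,interpolation=2))
E
python3 meas.py; ls pics
```

```text
clock: 23.65
eef_pos: [0.3008, -0.4684, 0.1785]
eef_rot: [180.0, 0.1, -98.4]
wrist_force: [0.3, 0.2, 0.1]
width: 0.85
gripper_force: 0.0
top red [-2.   2.1] 143.6 [50. 52.] [-0.5  0.9] 115.7 [49. 49.]
top amber [ 3.5 -0.3] 175.3 [58. 59.] [3.6 0.1] 174.2 [54. 60.]
top green [ 0.2 -0.6] 140.8 [47. 73.] [0.8 0.4] 139.7 [44. 72.]
top blue [2.  0.6] 162.3 [31. 82.] [1.  2.3] 162.5 [27. 79.]
scene red [-0.5  1.2] 141.9 [48. 60.] [ 2.3 -1.2] 31.2 [47. 48.]
scene amber [1.9 1. ] 167.8 [44. 92.] [ 4.6 -1. ] 176.7 [42. 83.]
scene green [ 1.8 -0.4] 144.7 [44. 84.] [ 3.3 -0.6] 140.4 [44. 69.]
scene blue [-0.6  2.3] 162.4 [27. 93.] [1.8 1.3] 162.7 [27. 79.]
a1.png
b1.png
c1.png
crop0.png
m_scene_23.png
m_top_23.png
scene0.png
top0.png
```

View pics/m_top_23.png

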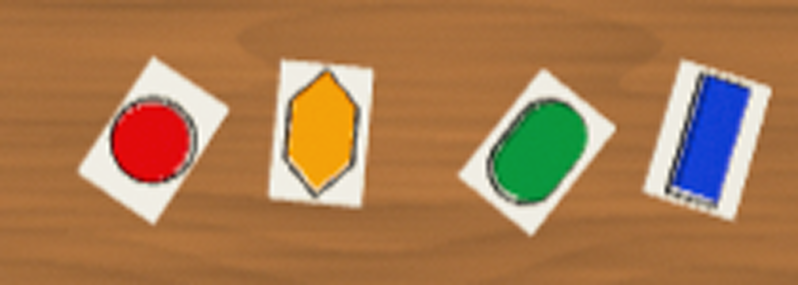

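View pics/m_scene_23.png

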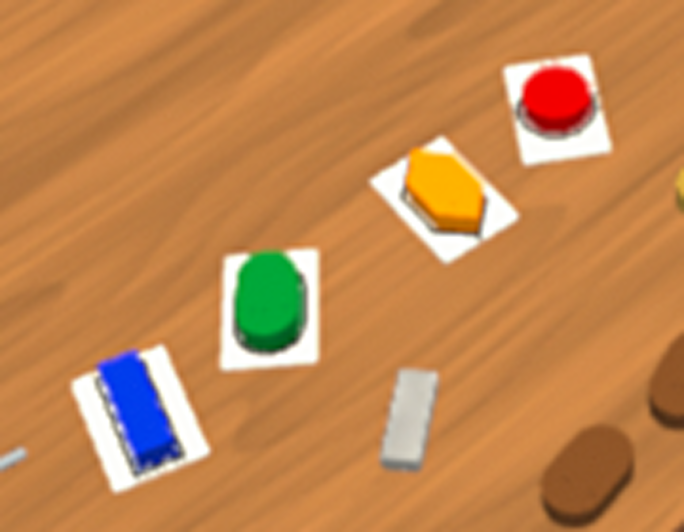

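All four are on their cards and inside the outlines: top crop red (153,142), amber (321,132), green (540,150), blue (708,140). Amber is about 3 mm off along its points, and blue and red are each about 1.8 mm off. I'll regrip each of these at its recorded pose and shift it.

```bash
python3 -c "
from h import *
to(464.2,-345.5,80,162.4)"
```

```text
to [np.float64(-0.1457), np.float64(-0.1436), np.float64(0.099)] [-1.000e-02  2.000e-02 -8.083e+01] j6 -147.5
```

```bash
python3 -m pendant '[[0.7,-0.1457,-0.1436,0,0,0,8],[0.7,-0.1457,-0.1436,0,0,0,16],[0.7,-0.1457,-0.1436,0.05,0,0,25],[0.7,-0.1457,-0.1436,0.099,0,0,33],[0.7,-0.1457,-0.1436,0.099,0,0,41],[0.7,-0.1457,-0.1436,0.099,0,0,50],[0.7,-0.1457,-0.1436,0.099,0,0,58],[0.7,-0.1457,-0.1436,0.099,0,0,66],[0.7,-0.1457,-0.1436,0.099,0,0,75],[0.7,-0.1457,-0.1436,0.099,0,0,83],[0.7,-0.1457,-0.1436,0.099,0,0,91],[0.7,-0.1457,-0.1436,0.099,0,0,99.2]]';python3 -m pendant '[[0.7,0,0,0.01,0,0,0],[0.7,0,0,0.03,0,0,0],[0.7,0,0,0.03,0,0,0],[0.7,0,0,0.03,0,0,0]]';python3 -c "
from h import *
to(464.2,-345.5,18,162.4)"
```

```text
clock: 24.95
eef_pos: [0.4642, -0.346, 0.0802]
eef_rot: [-180.0, 0.0, 162.0]
wrist_force: [-0.4, -0.4, -0.0]
width: 0.699
gripper_force: 0.0
clock: 25.35
eef_pos: [0.4637, -0.3463, 0.0497]
eef_rot: [180.0, -0.1, 162.4]
wrist_force: [-0.1, 0.6, 0.8]
width: 0.7
gripper_force: 0.0
to [np.float64(-0.0003), np.float64(0.0009), np.float64(0.0317)] [ 0.03 -0.07  0.05] j6 -27.5
```

```bash
python3 -m pendant '[[0.7,-0.0003,0.0009,0.018,0,0,0],[0.7,-0.0003,0.0009,0.028,0,0,0],[0.7,-0.0003,0.0009,0.031,0,0,0],[0.7,-0.0003,0.0009,0.031,0,0,0],[0.25,-0.0003,0.0009,0.031,0,0,0],[0.25,-0.0003,0.0009,0.031,0,0,0],[0.25,-0.0003,0.0009,0.031,0,0,0],[0.25,-0.0003,0.0009,0.031,0,0,0],[0.25,-0.0003,0.0009,0.031,0,0,0]]';python3 -m pendant '[[0.25,0,0,-0.002,0,0,0],[0.25,0,0,-0.004,0,0,0],[0.25,0.0005,-0.0018,-0.004,0,0,0],[0.25,0.0005,-0.0018,-0.004,0,0,0],[0.25,0.0005,-0.0018,-0.002,0,0,0],[0.25,0.0005,-0.0018,-0.001,0,0,0],[0.25,0.0005,-0.0018,-0.0005,0,0,0],[0.25,0.0005,-0.0018,-0.0005,0,0,0]]'
```

```text
clock: 26.25
eef_pos: [0.4646, -0.3464, 0.0199]
eef_rot: [-180.0, 0.1, 162.3]
wrist_force: [-0.8, -0.2, 6.4]
width: 0.337
gripper_force: 40.9
clock: 27.05
eef_pos: [0.4632, -0.3475, 0.0199]
eef_rot: [-180.0, -0.0, 162.3]
wrist_force: [-1.5, 0.9, 3.4]
width: 0.341
gripper_force: 40.7
```

```bash
python3 -m pendant '[[0.25,0.0,0.0,0.0003,0,0,0],[0.7,0,0,0.0003,0,0,0],[0.7,0,0,0.0003,0,0,0],[0.7,0,0,0.0003,0,0,0],[0.8,0,0,0.0003,0,0,0],[0.85,0,0,-0.02,0,0,0],[0.85,0,0,-0.06,0,0,0],[0.85,0,0,-0.06,0,0,0],[0.85,0,0,-0.06,0,0,0]]'; python3 -c "
from h import *
to(465.4,-62.8,70,174.7)"
```

```text
clock: 27.95
eef_pos: [0.4637, -0.348, 0.0804]
eef_rot: [-179.9, 0.1, 162.3]
wrist_force: [0.1, 1.1, 0.6]
width: 0.852
gripper_force: 0.0
to [np.float64(0.0852), np.float64(0.2722), np.float64(0.0099)] [ -0.07   0.1  -12.42] j6 -27.5
```

```bash
python3 -m pendant '[[0.85,0.0852,0.2722,0,0,0,-12.4],[0.85,0.0852,0.2722,0,0,0,-12.4],[0.85,0.0852,0.2722,0,0,0,-12.4],[0.85,0.0852,0.2722,0,0,0,-12.4],[0.85,0.0852,0.2722,0,0,0,-12.4],[0.85,0.0852,0.2722,0,0,0,-12.4],[0.85,0.0852,0.2722,0.03,0,0,-12.4],[0.85,0.0852,0.2722,0.03,0,0,-12.4],[0.85,0.0852,0.2722,0.03,0,0,-12.4],[0.85,0.0852,0.2722,0.03,0,0,-12.4]]';python3 -c "
from h import *
to(465.4,-62.8,18,174.7)"
```

```text
clock: 28.95
eef_pos: [0.4653, -0.0631, 0.05]
eef_rot: [-180.0, -0.0, 174.6]
wrist_force: [0.1, -0.0, 0.1]
width: 0.851
gripper_force: 0.0
to [np.float64(-0.0001), np.float64(0.0004), np.float64(0.032)] [-0.   -0.   -0.09] j6 -12.6
```

```bash
python3 -m pendant '[[0.85,0,0.0002,0.018,0,0,0],[0.85,0,0.0002,0.028,0,0,0],[0.85,0,0.0002,0.031,0,0,0],[0.85,0,0.0002,0.031,0,0,0],[0.4,0,0.0002,0.031,0,0,0],[0.4,0,0.0002,0.031,0,0,0],[0.4,0,0.0002,0.031,0,0,0],[0.4,0,0.0002,0.031,0,0,0],[0.4,0,0.0002,0.031,0,0,0]]';python3 -m pendant '[[0.4,0,0,-0.002,0,0,0],[0.4,0,0,-0.004,0,0,0],[0.4,0.003,-0.0003,-0.004,0,0,0],[0.4,0.003,-0.0003,-0.004,0,0,0],[0.4,0.003,-0.0003,-0.002,0,0,0],[0.4,0.003,-0.0003,-0.001,0,0,0],[0.4,0.003,-0.0003,-0.0005,0,0,0],[0.4,0.003,-0.0003,-0.0005,0,0,0]]'
```

```text
clock: 29.85
eef_pos: [0.4653, -0.0623, 0.0193]
eef_rot: [-180.0, 0.1, 174.7]
wrist_force: [-1.7, -0.1, 6.0]
width: 0.508
gripper_force: 41.1
clock: 30.65
eef_pos: [0.4619, -0.0622, 0.0193]
eef_rot: [-180.0, -0.0, 174.7]
wrist_force: [-2.3, -0.8, 4.4]
width: 0.505
gripper_force: 41.9
```

Now red (placing pose 459.5, 60.0, 19, yaw 158.5).

```bash
python3 -m pendant '[[0.4,0.0,0.0,0.0003,0,0,0],[0.8,0,0,0.0003,0,0,0],[0.8,0,0,0.0003,0,0,0],[0.8,0,0,0.0003,0,0,0],[0.8,0,0,0.0003,0,0,0],[0.9,0,0,-0.02,0,0,0],[0.95,0,0,-0.06,0,0,0],[0.95,0,0,-0.06,0,0,0],[0.95,0,0,-0.06,0,0,0]]'; python3 -c "
from h import *
to(459.5,60,70,158.5)"
```

```text
clock: 31.55
eef_pos: [0.4625, -0.0624, 0.0797]
eef_rot: [-180.0, 0.1, 174.7]
wrist_force: [0.1, -0.2, -0.1]
width: 0.951
gripper_force: 0.0
to [np.float64(0.0144), np.float64(0.1216), np.float64(0.0096)] [-1.000e-02  1.200e-01  1.618e+01] j6 -12.7
```

```bash
python3 -m pendant '[[0.95,0.0144,0.1216,0,0,0,16.2],[0.95,0.0144,0.1216,0,0,0,16.2],[0.95,0.0144,0.1216,0,0,0,16.2],[0.95,0.0144,0.1216,0.03,0,0,16.2],[0.95,0.0144,0.1216,0.03,0,0,16.2],[0.95,0.0144,0.1216,0.03,0,0,16.2],[0.95,0.0144,0.1216,0.03,0,0,16.2]]';python3 -c "
from h import *
to(459.5,60,19,158.5)"
```

```text
clock: 32.25
eef_pos: [0.4593, 0.0595, 0.0495]
eef_rot: [-180.0, 0.0, 158.4]
wrist_force: [0.5, 0.6, -0.3]
width: 0.949
gripper_force: 0.0
to [np.float64(-0.0001), np.float64(0.0005), np.float64(0.0305)] [-0.01  0.   -0.09] j6 18.6
```

```bash
python3 -m pendant '[[0.95,0,0.0004,0.018,0,0,0],[0.95,0,0.0004,0.027,0,0,0],[0.95,0,0.0004,0.03,0,0,0],[0.95,0,0.0004,0.03,0,0,0],[0.5,0,0.0004,0.03,0,0,0],[0.5,0,0.0004,0.03,0,0,0],[0.5,0,0.0004,0.03,0,0,0],[0.5,0,0.0004,0.03,0,0,0],[0.5,0,0.0004,0.03,0,0,0]]';python3 -m pendant '[[0.5,0,0,-0.002,0,0,0],[0.5,0,0,-0.004,0,0,0],[0.5,-0.0016,-0.001,-0.004,0,0,0],[0.5,-0.0016,-0.001,-0.004,0,0,0],[0.5,-0.0016,-0.001,-0.002,0,0,0],[0.5,-0.0016,-0.001,-0.001,0,0,0],[0.5,-0.0016,-0.001,-0.0005,0,0,0],[0.5,-0.0016,-0.001,-0.0005,0,0,0]]'
```

```text
clock: 33.15
eef_pos: [0.4595, 0.0605, 0.0199]
eef_rot: [-180.0, 0.1, 158.5]
wrist_force: [-1.4, -0.6, 5.6]
width: 0.638
gripper_force: 41.1
clock: 33.95
eef_pos: [0.4601, 0.059, 0.0199]
eef_rot: [-180.0, 0.0, 158.5]
wrist_force: [-2.2, 1.4, 7.6]
width: 0.636
gripper_force: 43.3
```

```bash
python3 -m pendant '[[0.9,0,0,0.0,0,0,0],[0.9,0,0,0.0,0,0,0],[0.9,0,0,0.0,0,0,0],[0.9,0,0,0,0,0,0],[0.9,0,0,-0.02,0,0,0],[0.9,0,0,-0.06,0,0,0],[0.9,0,0,-0.1,0,0,0],[0.9,0,0,-0.1,0,0,0]]'; python3 -c "
from h import *
to(300,470,200,120)"
```

```text
clock: 34.75
eef_pos: [0.4626, 0.059, 0.1241]
eef_rot: [179.9, 0.4, 158.5]
wrist_force: [0.2, -0.8, -1.1]
width: 0.904
gripper_force: 0.0
to [np.float64(0.3015), np.float64(0.3229), np.float64(-0.0773)] [ 0.27  0.35 38.48] j6 18.5
```

```bash
python3 -m pendant '[[0.9,0.3,0.323,-0.08,0,0,0],[0.9,0.3,0.323,-0.08,0,0,0],[0.9,0.3,0.323,-0.08,0,0,0],[0.9,0.3,0.323,-0.08,0,0,0],[0.9,0.3,0.323,-0.08,0,0,0],[0.9,0.3,0.323,-0.08,0,0,0],[0.9,0.3,0.323,-0.08,0,0,0],[0.9,0.3,0.323,-0.08,0,0,0],[0.9,0.3,0.323,-0.08,0,0,0],[0.9,0.3,0.323,-0.08,0,0,0],[0.9,0.3,0.323,-0.08,0,0,0],[0.9,0.3,0.323,-0.08,0,0,0]]'; python3 meas.py; ls pics | grep m_
```

```text
clock: 35.95
eef_pos: [0.2997, 0.4687, 0.1989]
eef_rot: [-179.9, -0.0, 158.5]
wrist_force: [-0.2, 0.0, -0.2]
width: 0.901
gripper_force: 0.0
top red [ 0.4 -0.3] 121.8 [53. 55.] [ 0.7 -0.6] 102.7 [50. 50.]
top amber [-2.6  0.6] 175.1 [58. 59.] [-1.2  0.9] 174.8 [57. 58.]
top green [ 0.4 -0.6] 140.8 [47. 74.] [0.8 0.4] 139.5 [44. 72.]
top blue [ 0.6 -1.3] 162.1 [31. 82.] [-0.4  0.3] 162.2 [27. 79.]
scene red [ 1.5 -0.9] 142.1 [48. 60.] [ 3.4 -2.4] 35.6 [43. 48.]
scene amber [-3.3  2.2] 167.3 [44. 91.] [ 0.5 -0.1] 174.9 [40. 83.]
scene green [ 1.8 -0.4] 144.7 [44. 84.] [ 3.3 -0.5] 140.8 [44. 69.]
scene blue [-3.3 -1.8] 161.4 [27. 90.] [-0.8 -2.2] 161.4 [26. 80.]
m_scene_23.png
m_scene_36.png
m_top_23.png
m_top_36.png
```

```bash
cp $(ls -t pics/m_top_*.png|head -1) pics/final_top.png
```

```text
(no output)
```

View pics/final_top.png

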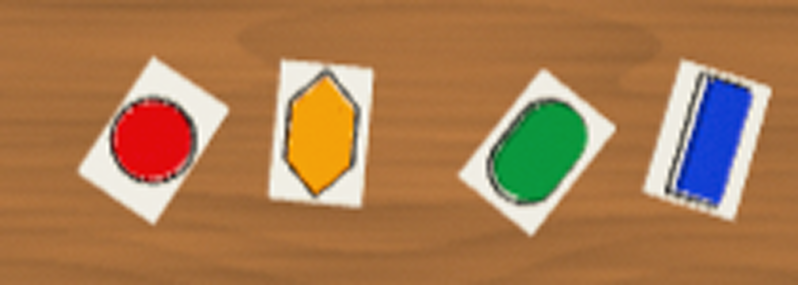

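```bash
python3 - <<'E'
from h import *
from bench import env
t=[]
for n in("top","scene"):
    f=env.grab_frame(n); r=[]
    for X in([.466,-.063,.01],[.464,-.346,.01]):
        u,w=map(int,proj(f,X)); r.append(cv2.resize(f["frame"][w-22:w+22,u-28:u+28,::-1],(392,296),interpolation=cv2.INTER_NEAREST))
    t.append(np.hstack(r))
cv2.imwrite("pics/z1.png",np.vstack(t))
E
```

```text
(no output)
```

View pics/z1.png

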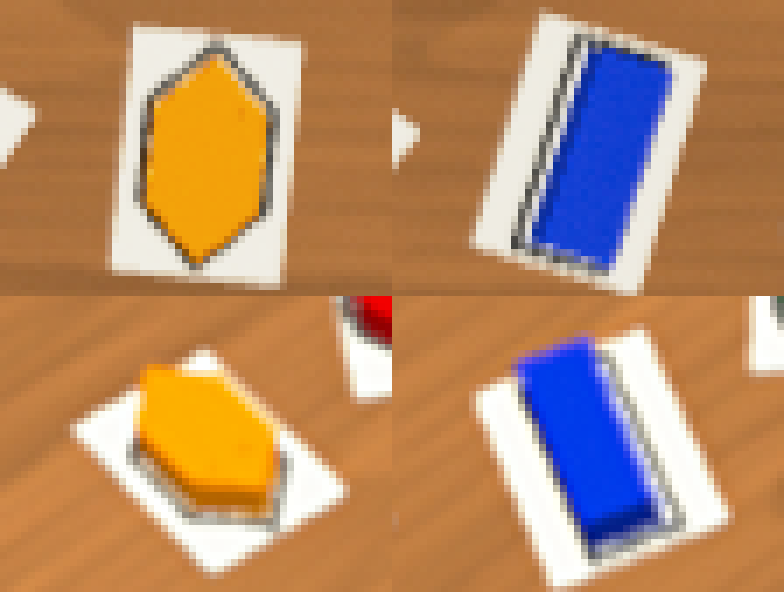

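Zoom: amber's far tip gap at (214,55) is wider than its near one at (196,268), so it is about 1.7 mm too near. Blue's left gap at (555,140) is wider than it should be, so it is about 1.5 mm too far right. There is plenty of time, so I'll mend both once more.

```bash
python3 -c "
from h import *
to(462.2,-62.3,80,174.7)"
```

```text
to [np.float64(-0.3462), np.float64(-0.4338), np.float64(0.1197)] [-1.000e-02 -0.000e+00 -1.633e+01] j6 70.3
```

```bash
python3 -m pendant '[[0.85,-0.3462,-0.4338,0.09,0,0,-16.2],[0.85,-0.3462,-0.4338,0.09,0,0,-16.2],[0.85,-0.3462,-0.4338,0.09,0,0,-16.2],[0.85,-0.3462,-0.4338,0.09,0,0,-16.2],[0.85,-0.3462,-0.4338,0.09,0,0,-16.2],[0.85,-0.3462,-0.4338,0.09,0,0,-16.2],[0.85,-0.3462,-0.4338,0.09,0,0,-16.2],[0.85,-0.3462,-0.4338,0.09,0,0,-16.2],[0.85,-0.3462,-0.4338,0.09,0,0,-16.2],[0.85,-0.3462,-0.4338,0.09,0,0,-16.2],[0.85,-0.3462,-0.4338,0.09,0,0,-16.2],[0.85,-0.3462,-0.4338,0.12,0,0,-16.2]]';python3 -m pendant '[[0.85,0,0,0.03,0,0,0],[0.85,0,0,0.03,0,0,0],[0.85,0,0,0.03,0,0,0],[0.85,0,0,0.03,0,0,0],[0.85,0,0,0.03,0,0,0]]';python3 -c "
from h import *
to(462.2,-62.3,19,174.7)"
```

```text
clock: 37.35
eef_pos: [0.4654, -0.0663, 0.0814]
eef_rot: [-179.9, 0.4, 174.4]
wrist_force: [0.7, -0.3, 0.1]
width: 0.848
gripper_force: 0.0
clock: 37.85
eef_pos: [0.4633, -0.0608, 0.0511]
eef_rot: [-180.0, 0.1, 174.7]
wrist_force: [-0.3, -0.5, -1.2]
width: 0.848
gripper_force: 0.0
to [np.float64(0.001), np.float64(-0.0015), np.float64(0.0321)] [-0.03  0.14  0.02] j6 -12.5
```

```bash
python3 -m pendant '[[0.85,0.001,-0.0015,0.018,0,0,0],[0.85,0.001,-0.0015,0.028,0,0,0],[0.85,0.001,-0.0015,0.032,0,0,0],[0.85,0.001,-0.0015,0.032,0,0,0],[0.85,0.001,-0.0015,0.032,0,0,0]]';python3 -c "
from h import *
to(462.2,-62.3,19,174.7)"
```

```text
clock: 38.35
eef_pos: [0.4617, -0.0623, 0.018]
eef_rot: [-180.0, 0.0, 174.7]
wrist_force: [0.3, -0.6, 1.5]
width: 0.852
gripper_force: 0.0
to [np.float64(-0.0005), np.float64(0.0001), np.float64(-0.001)] [-0.01  0.02 -0.01] j6 -12.7
```

```bash
python3 -m pendant '[[0.4,0,0,0,0,0,0],[0.4,0,0,0,0,0,0],[0.4,0,0,0,0,0,0],[0.4,0,0,0,0,0,0],[0.4,0,0,0,0,0,0],[0.4,0,0,-0.002,0,0,0],[0.4,-0.0016,-0.0004,-0.003,0,0,0],[0.4,-0.0016,-0.0004,-0.003,0,0,0],[0.4,-0.0016,-0.0004,-0.0015,0,0,0],[0.4,-0.0016,-0.0004,-0.0008,0,0,0],[0.4,-0.0016,-0.0004,-0.0004,0,0,0],[0.4,-0.0016,-0.0004,-0.0004,0,0,0]]';python3 -m pendant '[[0.4,0,0,0.0003,0,0,0],[0.8,0,0,0.0003,0,0,0],[0.8,0,0,0.0003,0,0,0],[0.8,0,0,0.0003,0,0,0],[0.8,0,0,0.0003,0,0,0],[0.85,0,0,-0.02,0,0,0],[0.85,0,0,-0.06,0,0,0],[0.85,0,0,-0.06,0,0,0],[0.85,0,0,-0.06,0,0,0],[0.85,0,0,-0.06,0,0,0]]';python3 -c "
from h import *
to(463.5,-347.7,80,162.4)"
```

```text
clock: 39.55
eef_pos: [0.4629, -0.0629, 0.0182]
eef_rot: [-180.0, -0.0, 174.7]
wrist_force: [-1.5, 1.6, 4.3]
width: 0.502
gripper_force: 41.8
clock: 40.55
eef_pos: [0.4626, -0.0628, 0.0774]
eef_rot: [180.0, -0.0, 174.7]
wrist_force: [0.0, -0.8, -0.3]
width: 0.85
gripper_force: 0.0
to [np.float64(-0.0274), np.float64(-0.2836), np.float64(-0.0027)] [ 1.000e-02 -5.000e-02  1.228e+01] j6 -12.7
```

```bash
python3 -m pendant '[[0.7,-0.0274,-0.2836,0,0,0,12.3],[0.7,-0.0274,-0.2836,0,0,0,12.3],[0.7,-0.0274,-0.2836,0,0,0,12.3],[0.7,-0.0274,-0.2836,0,0,0,12.3],[0.7,-0.0274,-0.2836,0,0,0,12.3],[0.7,-0.0274,-0.2836,0,0,0,12.3],[0.7,-0.0274,-0.2836,0.03,0,0,12.3],[0.7,-0.0274,-0.2836,0.03,0,0,12.3],[0.7,-0.0274,-0.2836,0.03,0,0,12.3],[0.7,-0.0274,-0.2836,0.03,0,0,12.3],[0.7,-0.0274,-0.2836,0.03,0,0,12.3]]';python3 -c "
from h import *
to(463.5,-347.7,19,162.4)"
```

```text
clock: 41.65
eef_pos: [0.4645, -0.3474, 0.049]
eef_rot: [-180.0, 0.1, 162.4]
wrist_force: [0.0, -0.0, -0.2]
width: 0.698
gripper_force: 0.0
to [np.float64(0.0009), np.float64(-0.0006), np.float64(0.03)] [-0.03  0.06  0.04] j6 -27.5
```

```bash
python3 -m pendant '[[0.7,0.0006,-0.0004,0.018,0,0,0],[0.7,0.0006,-0.0004,0.027,0,0,0],[0.7,0.0006,-0.0004,0.03,0,0,0],[0.7,0.0006,-0.0004,0.03,0,0,0],[0.7,0.0006,-0.0004,0.03,0,0,0]]';python3 -m pendant '[[0.25,0,0,0,0,0,0],[0.25,0,0,0,0,0,0],[0.25,0,0,0,0,0,0],[0.25,0,0,0,0,0,0],[0.25,0,0,0,0,0,0],[0.25,0,0,-0.002,0,0,0],[0.25,-0.0004,0.0014,-0.003,0,0,0],[0.25,-0.0004,0.0014,-0.003,0,0,0],[0.25,-0.0004,0.0014,-0.0015,0,0,0],[0.25,-0.0004,0.0014,-0.0008,0,0,0],[0.25,-0.0004,0.0014,-0.0004,0,0,0],[0.25,-0.0004,0.0014,-0.0004,0,0,0]]'
```

```text
clock: 42.15
eef_pos: [0.4635, -0.3482, 0.0185]
eef_rot: [-180.0, 0.0, 162.4]
wrist_force: [0.4, 0.3, -0.5]
width: 0.703
gripper_force: 0.0
clock: 43.35
eef_pos: [0.464, -0.3467, 0.0186]
eef_rot: [180.0, -0.0, 162.4]
wrist_force: [-0.9, 1.8, 3.6]
width: 0.339
gripper_force: 40.7
```

Release, lift and back off to the robot's right, clear of everything.

```bash
python3 -m pendant '[[0.25,0,0,0.0003,0,0,0],[0.7,0,0,0.0003,0,0,0],[0.7,0,0,0.0003,0,0,0],[0.7,0,0,0.0003,0,0,0],[0.7,0,0,0.0003,0,0,0],[0.85,0,0,-0.02,0,0,0],[0.85,0,0,-0.06,0,0,0],[0.85,0,0,-0.1,0,0,0],[0.85,0,0,-0.1,0,0,0]]'; python3 -m pendant '[[0.85,0.14,-0.16,-0.08,0,0,0],[0.85,0.14,-0.16,-0.08,0,0,0],[0.85,0.14,-0.16,-0.08,0,0,0],[0.85,0.14,-0.16,-0.08,0,0,0],[0.85,0.14,-0.16,-0.08,0,0,0],[0.85,0.14,-0.16,-0.08,0,0,0],[0.85,0.14,-0.16,-0.08,0,0,0],[0.85,0.14,-0.16,-0.08,0,0,0],[0.85,0.14,-0.16,-0.08,0,0,0],[0.85,0.14,-0.16,-0.08,0,0,0]]'; python3 meas.py; python3 - <<'E'
from h import *
from bench import env
f=env.grab_frame("top");cv2.imwrite("pics/end.png",cv2.resize(f["frame"][120:310,130:430,::-1],(798,505),interpolation=2))
for n in("top","scene"): print(find(env.grab_frame(n),"violet",.011))
E
```

```text
clock: 44.25
eef_pos: [0.4659, -0.3486, 0.1236]
eef_rot: [-179.8, 0.4, 162.4]
wrist_force: [-0.1, -1.2, -0.2]
width: 0.851
gripper_force: 0.0
clock: 45.25
eef_pos: [0.2829, -0.4563, 0.198]
eef_rot: [180.0, -0.0, 162.5]
wrist_force: [0.1, 0.6, 0.2]
width: 0.853
gripper_force: 0.0
top red [ 0.5 -0.3] 116.9 [53. 55.] [ 0.8 -0.7] 97.1 [50. 50.]
top amber [-0.5 -0.7] 176.0 [44. 78.] [ 0.6 -0. ] 174.0 [42. 77.]
top green [ 0.3 -0.6] 140.5 [47. 73.] [0.8 0.4] 139.4 [44. 72.]
top blue [ 0.8 -0.4] 161.9 [31. 82.] [-0.1  1.3] 162.3 [27. 79.]
scene red [ 1.5 -1. ] 141.1 [48. 60.] [ 3.4 -2.4] 35.6 [43. 48.]
scene amber [-0.8  1.3] 167.1 [45. 91.] [ 2.6 -1.1] 173.1 [42. 80.]
scene green [ 1.8 -0.4] 144.7 [44. 84.] [ 3.3 -0.6] 140.1 [44. 69.]
scene blue [-2.8 -0. ] 162.3 [26. 90.] [ 0.4 -1.1] 162.6 [26. 80.]
[(array([155., 228.]), array([591.7, 354.9]), [np.float64(46.0), np.float64(47.0)], np.float32(136.1), np.float64(49.8))]
[(array([354., 149.]), array([589.5, 356.8]), [np.float64(47.0), np.float64(60.0)], np.float32(135.7), np.float64(130.6))]
```

View pics/end.png

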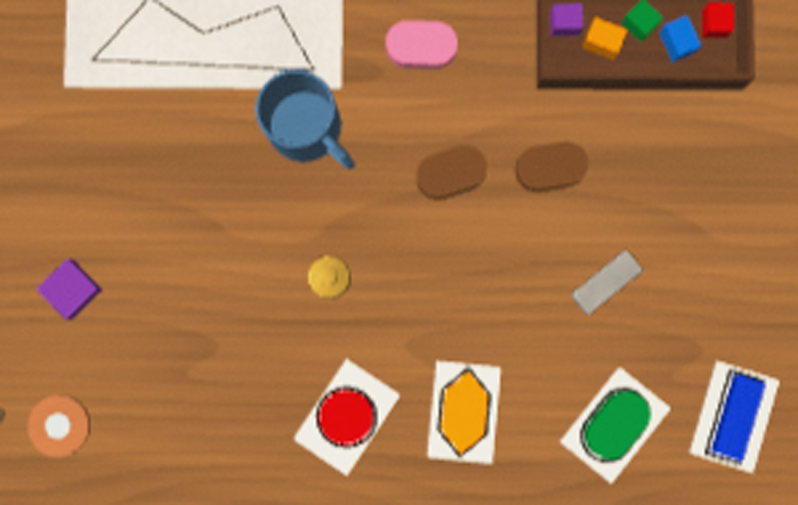

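All four fill their outlines: red (346,417), amber (465,412), green (616,425) and blue (739,415). The offcut (69,289) and mug (300,115) are where they were. Handing in.

```bash
python3 -c "
from bench import env
print(env.sign_off())"
```

```text
the job is handed in; nothing more can be done
None
```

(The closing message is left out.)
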